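Lay out the seasoning station on the prep board

ROBOT

A 7-joint arm with a two-finger parallel gripper is mounted at the origin on a cart in front of the work surface, level with it; the furniture and walls round the work are solid. World frame = base frame: x ahead of the robot, y to its left, z up, the work surface at z = 0. Lengths are in m, angles in rad, forces in N, time in s.
With the tool pointing down it reaches from about 0.425 to 0.825 m from the base axis. Payload 3.6 kg.
Tool frame: the origin (TCP) lies between the finger pads; the fingertips stand 14 mm ahead of it and the grasp point (between the pads) lies 5 mm behind it; z points along the fingers, y is the line along which they close (so a half turn about z gives the same grasp; the last joint's range is limited). The gripper opens to 85 mm and grips with 20 to 120 N. Pads are 22 mm wide; open, the fingers measure 114 mm over their backs; the gripper's body (76 mm by 85 mm) begins 54 mm behind the grasp point. The pads swing forward as they close: fully open they stand 13 mm farther back than shut.
Start: joints at [-1.179, 0.615, -0.013, 1.423, 0.008, 1.103, -0.04], TCP at [0.264, 0.594, 0.245] pointing down, gripper open.
Joint ranges: [-3.12, 3.12], [-0.3, 2.06], [-1.34, 1.32], [0.26, 2.42], [-1.36, 4.5], [0.01, 1.98], [-2.84, 2.84]. Speed limits (rad/s): [2.79, 2.79, 3.14, 3.14, 3.14, 3.14, 3.14].

INTERFACE

Orientations are given as [roll, pitch, yaw] about the fixed x, y, z axes, in that order (R = Rz(yaw) Ry(pitch) Rx(roll)).
In Python, from workcell import r gives the robot as it stands.
- The arm moves only by the tool move_arm, never from a script. Its argument "increments" is a list of rows, each a list of 7 numbers: the shift along the tool's x, y, z in mm, then the turn, a rotation vector about the tool's x, y, z in rad, then the opening, from 0 (shut) to 1 (fully open). A call has exactly 5 rows; each row shifts and turns the commanded pose from where the row before left it, along the tool's axes as they then stand; what a row does not reach is not made up. A row lasts 1/10 s, in which the tool goes at most 50 mm and 8.59 degrees, less where a joint would pass 70% of its speed; a pose out of reach is approached as far as the arm can. A call is refused whole if a number of a shift passes 50 or a number of a turn 0.15, either way. A call with a gripper value outside its range is refused whole. The fingers move at their own pace and stop on an object; the grip force is fixed at half the most. Time passes only in rows, so rows that do not move let the fingers close, or fill a call up. It gives the time, the measured TCP pose, the force, the opening and the grip force at its end, in the units of the state.
- r.state(): the state, without advancing time (a new reading comes with each control period).
- r.get_image(name): name is "scene" or "top" or "wrist"; returns the picture (480x640x3 uint8, blue, green, red); there is no depth.
- r.camera_info(name): a dict with "fx", "fy", "cx", "cy" (pixels), "rvec" (rotation vector, rad) and "tvec" (3), from world to camera coordinates, as OpenCV has them; the wrist camera has in their place "T_tool_cam" (4x4, takes a point from camera to tool coordinates, whose origin is the TCP and whose axes are the flange's). Camera axes: x right, y down, z forward; pixel columns grow to the right and rows downward; lengths in m; the calibration is good to about 2 mm. A picture is of the moment at which its call begins: read the wrist's pose just before it. camera_info takes no time and is no camera call.
- r.close_job(): hands the job in; it is judged then, once.
The state is a dict: "time_s": time; "qpos": joint angles; "joint_vel": joint speeds; "joint_efforts": joint torques, N m; "ee_pos": TCP position; "tcp_rot": TCP orientation; "ft_force": force on the tool from outside, world axes, zero at the start; "torque": the same for the moment, N m; "finger_gap": opening from 0.0 (shut) to 1.0 (fully open); "gripper_force": force on a finger pad.
Only numpy, scipy, OpenCV 4.12 (cv2) and the standard library are available. Lean on these libraries where they do the work, as an engineer would, in place of code of your own. Each camera call takes 0.05 s, during which the arm holds its last target. There are 200 camera calls.

TASK

On the wooden board on the counter, stand the salt shaker in the middle of the blue coaster and the oregano jar in the middle of the white one, with the steel sauce cup upright on the bare board exactly midway between and in line with them. Lay the probe thermometer flat on the rear part of the board, straight behind the cup and clear of it, the middle of its length level with the cup, parallel to the row and not overhanging the rear edge; its probe may point either way. Leave the kitchen timer where it stands.

Things in the scene. Friction and masses are not known exactly. Their poses are not given: they have to be found in the camera images.
- prep_board: Thin brown wooden board lying flat on the counter, fixed; 245 (x) by 360 (y) by 10 mm thick. Origin at the centre of its underside, z = 0. Its x axis points away from the robot (within 0.2 rad), its y axis along its long side to the left. The row of coasters runs parallel to y at x = -30 mm in its frame. (A similar board on the high shelf is not meant.)
- blue_coaster: Blue glazed round coaster, 76 mm across and 4 mm thick, fixed on the board near one end (left or right, it varies), its centre at x = -30, y = +120 or -120 mm in the board's frame. Origin at the centre of its underside (10 mm above the counter); its top is 14 mm above the counter.
- white_coaster: White glazed round coaster, otherwise as the blue one, at the other end of the board.
- sauce_cup: Small open grey steel sauce cup, loose, standing upright: 66 mm across its rim, about 50 mm across its foot, 36 mm high, about 20 g, hollow. Origin at the centre of its underside, z up. It can be gripped from above round the outside just below the rim.
- salt_shaker: Clear round salt shaker with a pale grey domed top and white salt in it, loose, standing upright: 44 mm across, 90 mm high. Origin at the centre of its underside, z up.
- oregano_jar: Round spice jar with a dark screw top and a green label, loose, standing upright: 44 mm across, 105 mm high. Origin at the centre of its underside, z up.
- probe_thermometer: White probe thermometer lying flat, loose: 176 mm long (y), 35 g. Origin at mid length and width, at its underside; z up. The body to grip is 26 mm wide (x), 14 mm high, from y = +26 to +88 mm; the thin metal probe, 4 mm thick, 6 mm above the underside, reaches from there to y = -88 mm. Nearly all its weight is in the body.
- kitchen_timer: White round kitchen timer with a red grip bar on top, loose: 66 mm across, 42 mm high. Origin at the centre of its underside. It stands among the things to be moved and must stay where it is (not shifted by more than 20 mm).
Things that resemble listed ones, but are neither listed nor needed, are in the scene too. Leave any orange look-alike of the salt_shaker alone.

How it is judged:
At the end, for the whole second after the job is handed in: Shaker on blue, jar on white coaster, upright, within 14 mm of centre; cup upright midway in line, within 15 mm each way; thermometer flat on the board, 20-109 mm behind its middle line, within 20 mm of straight behind the cup, parallel within 0.17 rad; all at rest; timer unmoved (20 mm) (x of sauce_cup in the frame of prep_board between -0.045 and -0.015 m and y of sauce_cup in the frame of prep_board between -0.015 and 0.015 m and z of sauce_cup in the frame of prep_board between 0.005 and 0.016 m and angle between each of sauce_cup, salt_shaker, oregano_jar's own z axis and vertical below 0.12 rad and horizontal distance between salt_shaker and blue_coaster below 0.014 m and z of salt_shaker in the frame of prep_board between 0.009 and 0.02 m and horizontal distance between oregano_jar and white_coaster below 0.014 m and z of oregano_jar in the frame of prep_board between 0.009 and 0.02 m and x of probe_thermometer in the frame of prep_board between 0.02 and 0.109 m and y of probe_thermometer in the frame of prep_board between -0.02 and 0.02 m and z of probe_thermometer in the frame of prep_board between 0.004 and 0.018 m and angle between the y axis of probe_thermometer and the y axis of prep_board, either way round below 0.17 rad and angle between probe_thermometer's own z axis and vertical below 0.15 rad and linear speed of each of sauce_cup, salt_shaker, oregano_jar, probe_thermometer below 0.02 m/s and distance of kitchen_timer from where it was at the start of the episode below 0.02 m); the robot touches nothing.
It fails at once if the kitchen timer is shifted (distance of kitchen_timer from where it was at the start of the episode above 0.02 m).
It also fails if it takes over 120 s, if anything falls off the work surface, if the arm or the gripper's body presses on something with over 40 N, if the wrist force passes 120 N, or if a joint passes its speed limit or range.

## Working session

There is one attempt and no reset: what is moved stays moved. The work goes in short steps, Python scripts to look and compute and a tool call to move; the robot and the scene stay as the last step left them, time stands still between calls to the robot, and variables do not carry over. Pictures are saved under pics/ and viewed, at most 14 in all, crops included, and the job is handed in when it is done.

Besides the shell and the picture viewer there is one more tool, called after "Emit:" as name([rows], argument=value, ...), one row to a line, values as JSON. move_arm: Moves the arm, as the interface text tells. Its arguments: {"type":"object","properties":{"increments":{"type":"array","items":{"type":"array","items":{"type":"number"}}}},"required":["increments"]}

```bash
ls; mkdir -p pics
python3 - <<'E'
from workcell import r
import cv2
for n in("scene","top"):
    cv2.imwrite(f"pics/{n}0.png",r.get_image(n)); print(n,r.camera_info(n))
print(r.camera_info("wrist"));s=r.state();print(s)
E
```

```text
pics
scene {'fx': 495.3786093908383, 'fy': 495.3786093908383, 'cx': 330.56952668941125, 'cy': 241.97620782574984, 'rvec': array([ 2.22770679, -1.02131551,  0.37709462]), 'tvec': array([-0.35274684,  0.29466124,  1.16885889])}
top {'fx': 503.1168610194665, 'fy': 503.1168610194665, 'cx': 317.2681643110083, 'cy': 248.01498596378292, 'rvec': array([ 2.15254639, -2.19780396,  0.06264483]), 'tvec': array([-0.02375368,  0.48438918,  1.20880691])}
{'fx': 427.93322740225375, 'fy': 427.93322740225375, 'cx': 316.0558867129843, 'cy': 232.36601357000504, 'T_tool_cam': array([[-1.59030318e-03, -9.65132121e-01, -2.61758400e-01,
         6.64231543e-02],
       [ 9.99998107e-01, -1.24145032e-03, -1.49808599e-03,
         3.07331137e-04],
       [ 1.12089086e-03, -2.61760287e-01,  9.65132268e-01,
        -1.28622466e-01],
       [ 0.00000000e+00,  0.00000000e+00,  0.00000000e+00,
         1.00000000e+00]])}
{'time_s': 0.1, 'qpos': array([-1.17947547,  0.61583577, -0.01260616,  1.42475803,  0.00808734,
        1.10339583, -0.04039346]), 'joint_vel': array([ 0.00070055, -0.00070171,  0.00073232, -0.00256664, -0.00048676,
        0.00096836, -0.00150438]), 'joint_efforts': array([ 1.24899056e-03, -4.70387113e+01,  2.60169217e-01, -1.71570361e+01,
        1.01364337e-02,  5.86496259e-03,  3.47802188e-05]), 'ee_pos': array([0.26347312, 0.59348342, 0.24423893]), 'tcp_rot': array([-3.13924567e+00,  2.44182929e-05,  2.72382982e+00]), 'ft_force': array([ 0.31926247, -0.15347649, -0.43635212]), 'torque': array([-0.03013745, -0.05452044, -0.01124048]), 'gripper_force': 0.0, 'finger_gap': 0.9964775029053081}
```

View pics/top0.png

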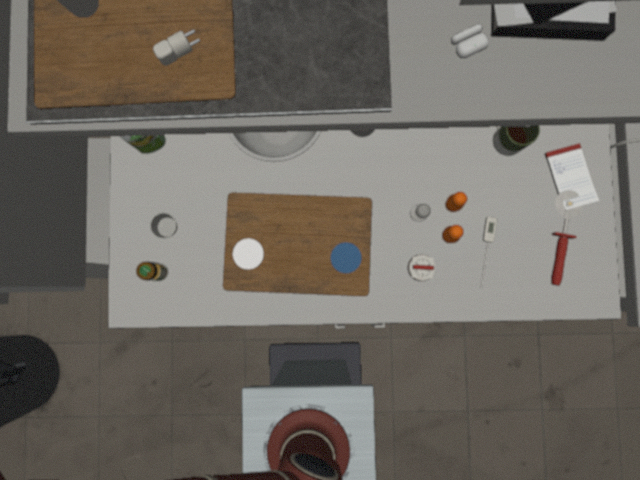

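View pics/scene0.png

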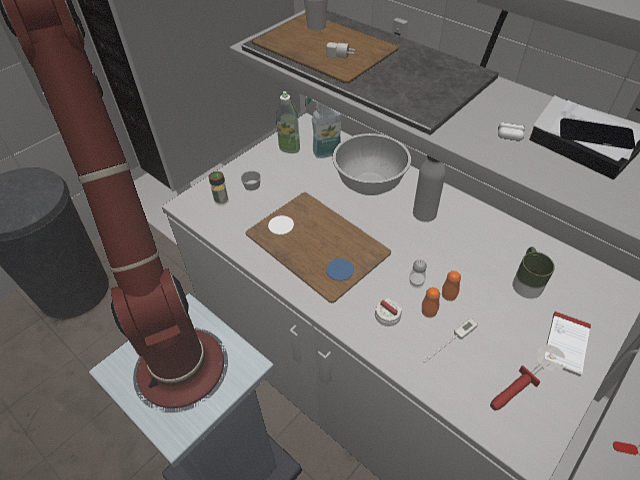

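The top view shows the board (225–371, 193–296) with the white coaster at (248,254) and blue at (346,257). The cup is at about (165,226), jar (149,271), salt (423,211), timer (422,267) and thermometer (489,228)→(482,287). The orange look-alikes are at (457,200) and (453,233).

```bash
cat > h.py <<'E'
import numpy as np,cv2
from workcell import r
from scipy.spatial.transform import Rotation as Ro
def cam(n):
    c=r.camera_info(n)
    R=cv2.Rodrigues(c['rvec'])[0]; return c,R,np.array(c['tvec'])
def ray(c,R,t,u,v,z):
    d=R.T@np.array([(u-c['cx'])/c['fx'],(v-c['cy'])/c['fy'],1]); o=-R.T@t
    return o+d*(z-o[2])/d[2]
def px(n,u,v,z): return ray(*cam(n),u,v,z)
def wcam(s):
    c=r.camera_info('wrist');R=Ro.from_euler('xyz',s['tcp_rot']).as_matrix()
    T=np.eye(4);T[:3,:3]=R;T[:3,3]=s['ee_pos'];T=T@c['T_tool_cam']
    return c,T[:3,:3].T,-T[:3,:3].T@T[:3,3]
def go(xyz,yaw):
    "shift in tool axes (mm) and yaw turn about tool z from present pose to the target, tool down"
    s=r.state();R=Ro.from_euler('xyz',s['tcp_rot'])
    Rt=Ro.from_euler('xyz',[np.pi,0,yaw])
    print('tcp',s['ee_pos'].round(4),s['tcp_rot'].round(3),'t',s['time_s'],'gap',round(s['finger_gap'],3))
    print('shift mm',(R.inv().apply(np.array(xyz)-s['ee_pos'])*1000).round(1),'turn',(R.inv()*Rt).as_rotvec().round(3))
E
python3 - <<'E'
from h import *
im=cv2.imread('pics/top0.png');hsv=cv2.cvtColor(im,cv2.COLOR_BGR2HSV)
sub=np.zeros(im.shape[:2],np.uint8);sub[185:305,210:385]=255
m=cv2.inRange(hsv,(0,0,110),(180,70,255))&0
for nm,lo,hi,box,z in [('blue',(95,80,30),(125,255,255),(325,235,370,280),.014),('white',(0,0,150),(180,60,255),(228,235,270,275),.014)]:
    m=cv2.inRange(hsv,lo,hi);k=np.zeros_like(m);k[box[1]:box[3],box[0]:box[2]]=255;m&=k
    M=cv2.moments(m,True);u,v=M['m10']/M['m00'],M['m01']/M['m00'];print(nm,u,v,M['m00'],px('top',u,v,z).round(4))
c=[(228.5,193.5),(371,197),(369,295),(224,290.5)]
for p in c: print(px('top',*p,.01).round(4))
def crop(x0,y0,x1,y1,s): return cv2.resize(im[y0:y1,x0:x1],None,fx=s,fy=s,interpolation=cv2.INTER_CUBIC)
a=crop(125,200,190,290,6);b=crop(400,185,470,285,6);d=crop(470,205,500,295,6)
H=max(x.shape[0] for x in(a,b,d))
cv2.imwrite('pics/c1.png',np.hstack([cv2.copyMakeBorder(x,0,H-x.shape[0],0,5,0) for x in(a[:, :280+0+110],b[:,:],)])[:, :800])
cv2.imwrite('pics/c1.png',np.hstack([cv2.copyMakeBorder(cv2.resize(x,None,fx=.75,fy=.75),0,450-int(x.shape[0]*.75),0,5,cv2.BORDER_CONSTANT) for x in(a,b,d)]))
E
```

```text
blue 345.5461200585652 257.4187408491947 683.0 [ 0.4596 -0.1023  0.014 ]
white 247.65926892950392 253.36553524804177 766.0 [0.4746 0.137  0.014 ]
[0.6247 0.1838 0.01  ]
[ 0.6077 -0.1688  0.01  ]
[ 0.3671 -0.1572  0.01  ]
[0.3851 0.1965 0.01  ]
```

View pics/c1.png

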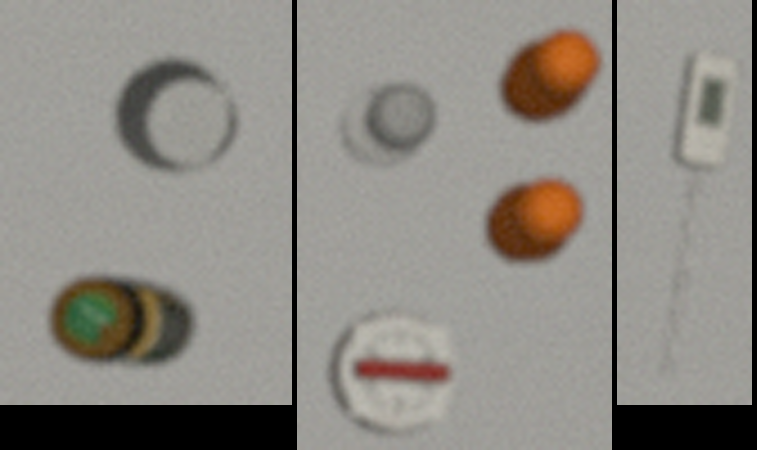

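The crop gives cup rim centre (164.3,225.6), jar lid (146.6,270.7), salt dome (423.1,211), timer (421.8,267.2), thermometer body (490.2,229) and probe tip (481.3,287.7).

Run:
```python
from h import *
for n,u,v,z in [('cup',164.3,225.6,.036),('jar',146.6,270.7,.105),('salt',423.1,211,.085),('timer',421.8,267.2,.042),('or1',460,199,.085),('or2',456,231.7,.085),('body',490.2,229,.014),('bodyend',491.3,217.2,.014),('bodyin',489.1,241.2,.014),('tip',481.3,287.7,.008)]:
    p=px('top',u,v,z); print(n,p.round(4),'r',np.hypot(*p[:2]).round(3),'az',np.arctan2(p[1],p[0]).round(3))
```

```text
cup [0.5448 0.3354 0.036 ] r 0.64 az 0.552
jar [0.434  0.3532 0.105 ] r 0.56 az 0.683
salt [ 0.5592 -0.2809  0.085 ] r 0.626 az -0.466
timer [ 0.431  -0.2815  0.042 ] r 0.515 az -0.579
or1 [ 0.5852 -0.3668  0.085 ] r 0.691 az -0.56
or2 [ 0.5095 -0.3545  0.085 ] r 0.621 az -0.608
body [ 0.5215 -0.4562  0.014 ] r 0.693 az -0.719
bodyend [ 0.5504 -0.4602  0.014 ] r 0.717 az -0.696
bodyin [ 0.4917 -0.4522  0.014 ] r 0.668 az -0.744
tip [ 0.3793 -0.4302  0.008 ] r 0.574 az -0.848
```

Emit:
move_arm([
  [-35, -20, 0, 0, 0, 0, 1],
  [-42, -25, 0, 0, 0, 0, 1],
  [-42, -25, 0, 0, 0, 0, 1],
  [-42, -25, 0, 0, 0, 0, 1],
  [-42, -25, 0, 0, 0, 0, 1],
])

```text
time_s: 0.6
ee_pos: [0.4013, 0.4001, 0.2449]
tcp_rot: [-3.141, -0.0, 2.724]
ft_force: [0.7, 0.2, -0.6]
finger_gap: 1.001
gripper_force: 0.0
```

Emit:
move_arm([
  [-35, -22, 0, 0, 0, 0, 1],
  [-15, -8.5, 0, 0, 0, 0, 1],
  [0, 0, 0, 0, 0, 0, 1],
  [0, 0, 0, 0, 0, 0, 1],
  [0, 0, 0, 0, 0, 0, 1],
])

```text
time_s: 1.1
ee_pos: [0.4322, 0.3561, 0.2451]
tcp_rot: [3.141, -0.002, 2.728]
ft_force: [-0.2, 0.4, -0.1]
finger_gap: 1.001
gripper_force: 0.0
```

Run:
```python
from h import *
go([.434,.3532,.062],2.724)
s=r.state();cv2.imwrite('pics/w1.png',r.get_image('wrist'))
c,R,t=wcam(s)
for p in ([.434,.3532,.105],[.5448,.3354,.036]):
    q=R@np.array(p)+t;print(c['fx']*q[0]/q[2]+c['cx'],c['fy']*q[1]/q[2]+c['cy'])
```

```text
tcp [0.4322 0.3561 0.2451] [ 3.141e+00 -2.000e-03  2.728e+00] t 1.1 gap 1.001
shift mm [ -3.2  -2.  183.1] turn [ 0.    -0.002  0.004]
313.23438016955225 227.35367336255683
346.68658499223784 328.48294353677966
```

View pics/w1.png

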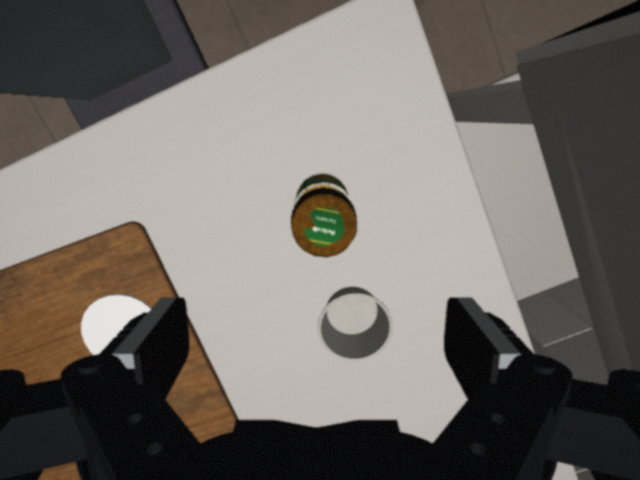

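The wrist view shows the jar lid at (324,225) and the cup rim centre at (355,322), both a few mm off the estimate.

Run:
```python
from h import *
c=wcam(r.state())
print(ray(*c,324,225,.105).round(4),ray(*c,355,322,.036).round(4),'white',ray(*c,120,328,.014).round(4))
def tri(u,v,w,x,y):
    pass
```

```text
[0.4355 0.3602 0.105 ] [0.5421 0.3443 0.036 ] white [0.4711 0.1401 0.014 ]
```

Emit:
move_arm([
  [-1.5, 4, 40, 0, 0, 0, 1],
  [0, 0, 45, 0, 0, 0, 1],
  [0, 0, 45, 0, 0, 0, 1],
  [0, 0, 35, 0, 0, 0, 1],
  [0, 0, 18, 0, 0, 0, 1],
])

```text
time_s: 1.65
ee_pos: [0.434, 0.3574, 0.0589]
tcp_rot: [-3.137, -0.003, 2.727]
ft_force: [1.1, -0.4, -0.0]
finger_gap: 1.003
gripper_force: 0.0
```

Emit:
move_arm([
  [0, 0, 0, 0, 0, 0, 1],
  [0, 0, 0, 0, 0, 0, 0],
  [0, 0, 0, 0, 0, 0, 0],
  [0, 0, 0, 0, 0, 0, 0],
  [0, 0, 0, 0, 0, 0, 0],
])

```text
time_s: 2.15
ee_pos: [0.4377, 0.3579, 0.0641]
tcp_rot: [3.138, 0.001, 2.724]
ft_force: [-0.8, -0.1, 5.4]
finger_gap: 0.494
gripper_force: 56.9
```

Emit:
move_arm([
  [0, 0, 0, 0, 0, 0, 0],
  [0, 0, 0, 0, 0, 0, 0],
  [0, 0, -10, 0, 0, 0, 0],
  [0, 0, -40, 0, 0, 0, 0],
  [0, 0, -40, 0, 0, 0, 0],
])

```text
time_s: 2.65
ee_pos: [0.436, 0.3561, 0.1528]
tcp_rot: [-3.139, -0.001, 2.724]
ft_force: [0.6, 0.2, -0.8]
finger_gap: 0.5
gripper_force: 57.9
```

Run:
```python
from h import *
go([.4746,.137,.16],2.724)
s=r.state();cv2.imwrite('pics/w2.png',r.get_image('wrist'));cv2.imwrite('pics/t2.png',r.get_image('top'))
c=wcam(s)
R,t=c[1:];c=c[0]
for p in ([.4746,.137,.014],[.5421,.3443,.036],[.5448,.3354,.036]):
    q=R@np.array(p)+t;print(c['fx']*q[0]/q[2]+c['cx'],c['fy']*q[1]/q[2]+c['cy'])
```

```text
tcp [0.436  0.3561 0.1528] [-3.139e+00 -1.000e-03  2.724e+00] t 2.65 gap 0.5
shift mm [-124.1 -184.6   -6.8] turn [-0.003 -0.001 -0.   ]
61.20879912637051 390.684813234681
366.1776669772421 382.08956720476726
355.235507548448 390.13490674796896
```

View pics/w2.png

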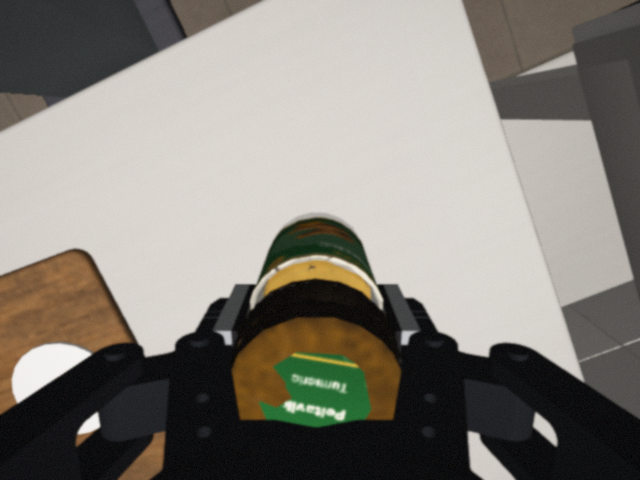

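The wrist view shows the jar gripped squarely and upright, and the white coaster (centre about (67,391)) matches the top estimate.

Emit:
move_arm([
  [-20, -29, 0, 0, 0, 0, 0],
  [-26, -39, 0, 0, 0, 0, 0],
  [-26, -39, 0, 0, 0, 0, 0],
  [-26, -39, 0, 0, 0, 0, 0],
  [-26, -39, 0, 0, 0, 0, 0],
])

```text
time_s: 3.25
ee_pos: [0.4747, 0.1355, 0.1521]
tcp_rot: [-3.141, -0.001, 2.724]
ft_force: [0.9, 0.8, -2.6]
finger_gap: 0.498
gripper_force: 58.1
```

Emit:
move_arm([
  [0, 0, 0, 0, 0, 0, 0],
  [0, 0, 20, 0, 0, 0, 0],
  [0, 0, 20, 0, 0, 0, 0],
  [0, 0, 0, 0, 0, 0, 0],
  [0, 0, 0, 0, 0, 0, 0],
])

```text
time_s: 3.75
ee_pos: [0.4748, 0.1375, 0.1122]
tcp_rot: [-3.141, -0.001, 2.724]
ft_force: [0.8, 0.5, -0.9]
finger_gap: 0.499
gripper_force: 58.1
```

Run:
```python
from h import *
go([.4746,.137,.079],2.724)
cv2.imwrite('pics/t3.png',r.get_image('top')[180:310,120:400])
go([.4746,.137,.079],2.724)
```

```text
tcp [0.4748 0.1375 0.1122] [-3.141e+00 -1.000e-03  2.724e+00] t 3.75 gap 0.499
shift mm [-0.1 -0.5 33.2] turn [-0.001 -0.001  0.   ]
tcp [0.4753 0.1378 0.1128] [3.141 0.    2.724] t 3.8 gap 0.497
shift mm [ 0.4 -1.  33.8] turn [0. 0. 0.]
```

Emit:
move_arm([
  [0, 0, 15, 0, 0, 0, 0],
  [0, 0, 12, 0, 0, 0, 0],
  [0, 0, 4, 0, 0, 0, 0],
  [0, 0, 2, 0, 0, 0, 0],
  [0, 0, 0, 0, 0, 0, 0],
])

```text
time_s: 4.3
ee_pos: [0.4753, 0.1376, 0.0794]
tcp_rot: [-3.142, 0.0, 2.724]
ft_force: [0.1, -0.1, -2.2]
finger_gap: 0.496
gripper_force: 58.1
```

Emit:
move_arm([
  [0, 0, 1, 0, 0, 0, 0],
  [0, 0, 1, 0, 0, 0, 0],
  [0, 0, 0.5, 0, 0, 0, 0],
  [0, 0, 0, 0, 0, 0, 0],
  [0, 0, 0, 0, 0, 0, 0],
])

```text
time_s: 4.8
ee_pos: [0.4754, 0.1377, 0.078]
tcp_rot: [3.141, 0.001, 2.724]
ft_force: [-0.9, -0.2, 7.0]
finger_gap: 0.497
gripper_force: 58.8
```

Emit:
move_arm([
  [0, 0, 0, 0, 0, 0, 0.8],
  [0, 0, 0, 0, 0, 0, 0.8],
  [0, 0, 0, 0, 0, 0, 0.8],
  [0, 0, -10, 0, 0, 0, 0.8],
  [0, 0, -40, 0, 0, 0, 0.8],
])

```text
time_s: 5.3
ee_pos: [0.4727, 0.1368, 0.1248]
tcp_rot: [-3.136, -0.007, 2.724]
ft_force: [1.5, -0.1, -1.0]
finger_gap: 0.796
gripper_force: 0.0
```

Emit:
move_arm([
  [0, 0, -45, 0, 0, 0, 1],
  [0, 0, -45, 0, 0, 0, 1],
  [0, 0, -20, 0, 0, 0, 1],
  [0, 40, 0, 0, 0, 0, 1],
  [0, 45, 0, 0, 0, 0, 1],
])

```text
time_s: 5.8
ee_pos: [0.5107, 0.2141, 0.2392]
tcp_rot: [3.14, 0.003, 2.719]
ft_force: [1.2, -0.2, 0.7]
finger_gap: 0.997
gripper_force: 0.0
```

Emit:
move_arm([
  [0, 45, 0, 0, 0, 0, 1],
  [0, 45, 0, 0, 0, 0, 1],
  [0, 38, 0, 0, 0, 0, 1],
  [20, 0, 0, 0, 0, 0, 1],
  [0, 0, 0, 0, 0, 0, 1],
])

```text
time_s: 6.3
ee_pos: [0.5404, 0.3437, 0.2365]
tcp_rot: [-3.141, -0.004, 2.73]
ft_force: [-0.2, 0.1, -0.1]
finger_gap: 1.001
gripper_force: 0.0
```

Run:
```python
from h import *
go([.5435,.340,.02],2.724)
s=r.state();cv2.imwrite('pics/w3.png',r.get_image('wrist'));cv2.imwrite('pics/t4.png',cv2.resize(r.get_image('top')[180:310,120:400],None,fx=2.8,fy=2.8))
print(s['ee_pos'],s['tcp_rot'])
```

```text
tcp [0.5404 0.3437 0.2365] [-3.141 -0.004  2.73 ] t 6.3 gap 1.001
shift mm [ -5.1  -2.1 216.5] turn [-0.    -0.004  0.006]
[0.54036065 0.3436593  0.23652745] [-3.14148946 -0.00364389  2.72978808]
```

View pics/w3.png

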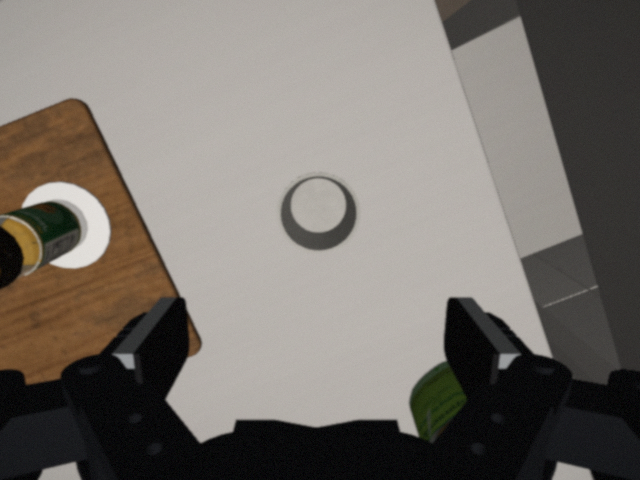

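The wrist view shows the cup rim spanning 280–357 by 174–250, so its centre is (318.5,212). The jar is standing on the white coaster.

Run:
```python
from h import *
s=r.state();p=ray(*wcam(s),318.5,212,.036);print(p)
go([p[0],p[1],.024],2.724)
```

```text
[0.55009517 0.33828846 0.036     ]
tcp [0.5434 0.3395 0.2373] [-3.141e+00  1.000e-03  2.724e+00] t 6.4 gap 1.001
shift mm [ -6.4   1.8 213.3] turn [-0.001  0.001 -0.   ]
```

View pics/t4.png

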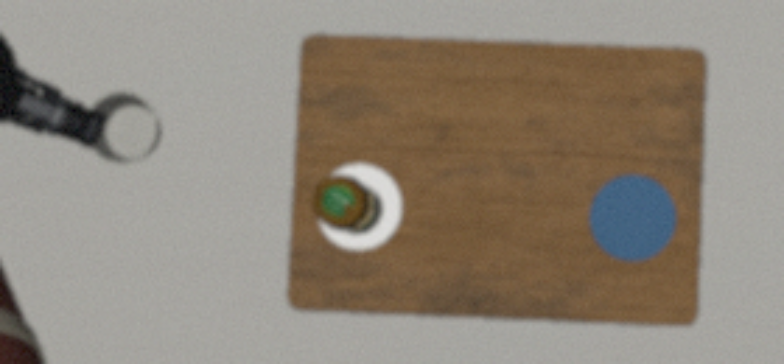

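Run:
```python
from h import *
print('jar',px('top',340/2.8+120,203/2.8+180,.119).round(4))
s=r.state();im=r.get_image('wrist');g=cv2.cvtColor(im,cv2.COLOR_BGR2GRAY)
g=g[120:290,240:400]
print(cv2.HoughCircles(cv2.medianBlur(g,3),cv2.HOUGH_GRADIENT,1,30,param1=60,param2=12,minRadius=34,maxRadius=42))
s=r.state();p=ray(*wcam(s),318.5,212,.036);print(p)
```

```text
jar [0.4698 0.1347 0.119 ]
[[[81.5 85.5 38. ]]]
[0.55095105 0.33731735 0.036     ]
```

Emit:
move_arm([
  [-3.5, 1, 40, 0, 0, 0, 1],
  [0, 0, 45, 0, 0, 0, 1],
  [0, 0, 45, 0, 0, 0, 1],
  [0, 0, 35, 0, 0, 0, 1],
  [0, 0, 0, 0, 0, 0, 1],
])

```text
time_s: 6.95
ee_pos: [0.5446, 0.3354, 0.0669]
tcp_rot: [-3.131, -0.005, 2.721]
ft_force: [-0.3, 0.2, -0.4]
finger_gap: 1.001
gripper_force: 0.0
```

Run:
```python
from h import *
go([.547,.339,.02],2.724)
s=r.state();cv2.imwrite('pics/w4.png',r.get_image('wrist'))
go([.547,.339,.02],2.724)
```

```text
tcp [0.5446 0.3354 0.0669] [-3.131 -0.005  2.721] t 6.95 gap 1.001
shift mm [-1.   4.8 46.9] turn [-0.011 -0.005 -0.003]
tcp [0.5466 0.3371 0.0702] [-3.137e+00 -2.000e-03  2.721e+00] t 7.0 gap 0.998
shift mm [ 0.3  2.1 50.2] turn [-0.005 -0.002 -0.003]
```

View pics/w4.png

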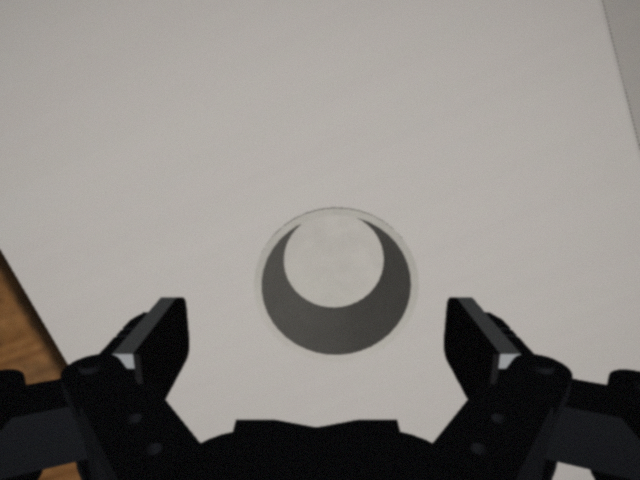

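The close view shows the cup rim spanning 255–418 by 206–355, about 19 px right of the finger midline.

Run:
```python
from h import *
T=r.camera_info('wrist')['T_tool_cam'];c=r.camera_info('wrist')
for h in (.067,.0702):
  dz=h-.036
  d=T[:3,:3]@np.array([(336.5-c['cx'])/c['fx'],(280.5-c['cy'])/c['fy'],1]);o=T[:3,3]
  print((o+d*(dz-o[2])/d[2])*1000)
go([.547,.339,.02],2.724)
```

```text
[ 3.24063214  8.17691818 31.        ]
[ 1.97398966  8.33469703 34.2       ]
tcp [0.5466 0.3371 0.0702] [-3.137e+00 -2.000e-03  2.721e+00] t 7.0 gap 0.998
shift mm [ 0.3  2.1 50.2] turn [-0.005 -0.002 -0.003]
```

Emit:
move_arm([
  [2, 6, 0, 0, 0, 0, 1],
  [0, 0, 20, 0, 0, 0, 1],
  [0, 0, 20, 0, 0, 0, 1],
  [0, 0, 9, 0, 0, 0, 1],
  [0, 0, 0, 0, 0, 0, 1],
])

```text
time_s: 7.5
ee_pos: [0.548, 0.3465, 0.0236]
tcp_rot: [3.141, 0.001, 2.724]
ft_force: [-1.0, -0.1, -0.4]
finger_gap: 1.0
gripper_force: 0.0
```

Emit:
move_arm([
  [0, 0, 0, 0, 0, 0, 0.6],
  [0, 0, 0, 0, 0, 0, 0.6],
  [0, 0, 0, 0, 0, 0, 0.6],
  [0, 0, 0, 0, 0, 0, 0.6],
  [0, 0, 0, 0, 0, 0, 0.6],
])

```text
time_s: 8.0
ee_pos: [0.5489, 0.347, 0.0255]
tcp_rot: [3.138, 0.002, 2.724]
ft_force: [-1.4, -1.1, 6.0]
finger_gap: 0.731
gripper_force: 63.9
```

Emit:
move_arm([
  [0, 0, -10, 0, 0, 0, 0.6],
  [0, 0, -30, 0, 0, 0, 0.6],
  [0, 0, -40, 0, 0, 0, 0.6],
  [0, 0, -45, 0, 0, 0, 0.6],
  [0, 0, -25, 0, 0, 0, 0.6],
])

```text
time_s: 8.5
ee_pos: [0.5492, 0.3472, 0.1784]
tcp_rot: [3.135, 0.004, 2.724]
ft_force: [0.9, 0.6, 0.4]
finger_gap: 0.728
gripper_force: 65.4
```

Run:
```python
from h import *
go([.4671,.0174,.18],2.724)
im=r.get_image('wrist')
s=r.get_image('scene')
cv2.imwrite('pics/w5.png',np.hstack([cv2.resize(im,(400,300)),cv2.resize(s[100:250,100:300],(400,300))]))
go([.4671,.0174,.18],1.57)
```

```text
tcp [0.5492 0.3472 0.1784] [3.135 0.004 2.724] t 8.5 gap 0.728
shift mm [ -58.8 -334.7   -3.6] turn [ 0.007  0.004 -0.   ]
tcp [0.5503 0.3479 0.1795] [3.131 0.007 2.724] t 8.6 gap 0.734
shift mm [ -58.1 -335.8   -3.6] turn [ 0.013 -0.     1.154]
```

View pics/w5.png

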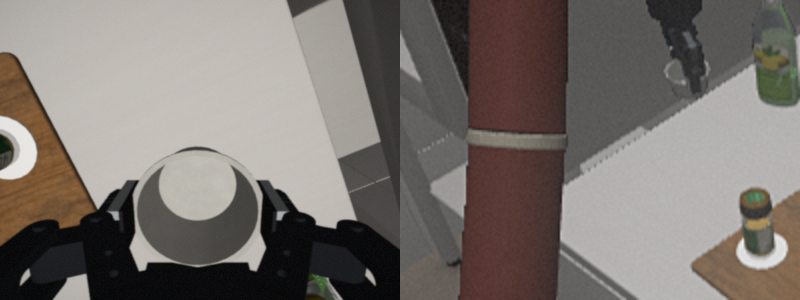

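Cup held upright, rim centre at about (317,333) in the wrist image.

Emit:
move_arm([
  [-5, -25, -5, 0, 0, 0, 0.6],
  [-7, -40, 0, 0, 0, 0, 0.6],
  [-8, -45, 0, 0, 0, 0, 0.6],
  [-8, -45, 0, 0, 0, 0, 0.6],
  [-8, -45, 0, 0, 0, 0, 0.6],
])

```text
time_s: 9.1
ee_pos: [0.4982, 0.1469, 0.1777]
tcp_rot: [-3.141, -0.0, 2.724]
ft_force: [0.5, -0.3, -0.2]
finger_gap: 0.731
gripper_force: 65.4
```

Emit:
move_arm([
  [-8, -45, 0, 0, 0, 0, 0.6],
  [-8, -45, 0, 0, 0, 0, 0.6],
  [-6, -45, 0, 0, 0, 0, 0.6],
  [0, 0, 40, 0, 0, 0, 0.6],
  [0, 0, 40, 0, 0, 0, 0.6],
])

```text
time_s: 9.6
ee_pos: [0.4654, 0.0141, 0.0982]
tcp_rot: [3.14, 0.004, 2.719]
ft_force: [0.9, 0.3, -0.5]
finger_gap: 0.732
gripper_force: 65.4
```

Emit:
move_arm([
  [0, 0, 30, 0, 0, 0, 0.6],
  [0, 0, 0, 0, 0, 0, 0.6],
  [0, 0, 0, 0, 0, 0, 0.6],
  [0, 0, 0, 0, 0, 0, 0.6],
  [0, 0, 0, 0, 0, 0, 0.6],
])

```text
time_s: 10.1
ee_pos: [0.4657, 0.0166, 0.0694]
tcp_rot: [3.14, 0.003, 2.724]
ft_force: [-0.3, -1.0, -0.1]
finger_gap: 0.731
gripper_force: 65.6
```

Run:
```python
from h import *
c=r.camera_info('wrist');T=c['T_tool_cam']
d=T[:3,:3]@np.array([(317-c['cx'])/c['fx'],(333-c['cy'])/c['fy'],1]);o=T[:3,3]
print('cup in tool mm',(o+d*(-.0125-o[2])/d[2])*1000)
go([.4671,.0174,.036],2.724)
```

```text
cup in tool mm [  3.61403092   0.35979417 -12.5       ]
tcp [0.4657 0.0166 0.0694] [3.140e+00 3.000e-03 2.724e+00] t 10.1 gap 0.731
shift mm [-0.8  1.3 33.4] turn [0.002 0.003 0.   ]
```

Emit:
move_arm([
  [-4, 1, 15, 0, 0, 0, 0.6],
  [0, 0, 12, 0, 0, 0, 0.6],
  [0, 0, 4, 0, 0, 0, 0.6],
  [0, 0, 1, 0, 0, 0, 0.6],
  [0, 0, 0, 0, 0, 0, 0.6],
])

```text
time_s: 10.6
ee_pos: [0.4685, 0.0158, 0.036]
tcp_rot: [-3.142, -0.0, 2.724]
ft_force: [-0.0, -0.9, -0.7]
finger_gap: 0.735
gripper_force: 65.6
```

Emit:
move_arm([
  [0, 0, 1, 0, 0, 0, 0.6],
  [0, 0, 1, 0, 0, 0, 0.6],
  [0, 0, 0, 0, 0, 0, 0.6],
  [0, 0, 0, 0, 0, 0, 0.6],
  [0, 0, 0, 0, 0, 0, 0.6],
])

```text
time_s: 11.1
ee_pos: [0.4688, 0.0157, 0.0354]
tcp_rot: [3.141, 0.001, 2.724]
ft_force: [-3.1, -0.5, 12.6]
finger_gap: 0.737
gripper_force: 66.4
```

Emit:
move_arm([
  [0, 0, 0, 0, 0, 0, 1],
  [0, 0, 0, 0, 0, 0, 1],
  [0, 0, 0, 0, 0, 0, 1],
  [0, 0, -20, 0, 0, 0, 1],
  [0, 0, -40, 0, 0, 0, 1],
])

```text
time_s: 11.6
ee_pos: [0.4667, 0.0156, 0.0922]
tcp_rot: [-3.138, -0.006, 2.724]
ft_force: [0.6, -0.2, 0.2]
finger_gap: 1.002
gripper_force: 0.0
```

Emit:
move_arm([
  [0, 0, -45, 0, 0, 0, 1],
  [0, 0, -45, 0, 0, 0, 1],
  [0, 0, -45, 0, 0, 0, 1],
  [-22, -26, 0, 0, 0, 0, 1],
  [-30, -35, 0, 0, 0, 0, 1],
])

```text
time_s: 12.1
ee_pos: [0.4924, -0.0591, 0.2307]
tcp_rot: [3.139, 0.003, 2.731]
ft_force: [0.4, -0.2, 0.2]
finger_gap: 1.002
gripper_force: 0.0
```

Emit:
move_arm([
  [-30, -35, 0, 0, 0, 0, 1],
  [-30, -35, 0, 0, 0, 0, 1],
  [-30, -35, 0, 0, 0, 0, 1],
  [-30, -35, 0, 0, 0, 0, 1],
  [-30, -35, 0, 0, 0, 0, 1],
])

```text
time_s: 12.6
ee_pos: [0.5575, -0.2837, 0.2283]
tcp_rot: [3.141, -0.001, 2.724]
ft_force: [0.8, 0.9, 1.0]
finger_gap: 1.001
gripper_force: 0.0
```

Emit:
move_arm([
  [0, 0, 0, 0, 0, 0.14, 1],
  [0, 0, 0, 0, 0, 0.145, 1],
  [0, 0, 0, 0, 0, 0.145, 1],
  [0, 0, 0, 0, 0, 0.145, 1],
  [0, 0, 0, 0, 0, 0.145, 1],
])

```text
time_s: 13.1
ee_pos: [0.5572, -0.2818, 0.2281]
tcp_rot: [-3.141, -0.001, 1.998]
ft_force: [0.1, 0.9, 0.1]
finger_gap: 1.006
gripper_force: 0.0
```

Emit:
move_arm([
  [0, 0, 0, 0, 0, 0.145, 1],
  [0, 0, 0, 0, 0, 0.145, 1],
  [0, 0, 0, 0, 0, 0.145, 1],
  [0, 0, 0, 0, 0, 0.145, 1],
  [0, 0, 0, 0, 0, 0.12, 1],
])

```text
time_s: 13.6
ee_pos: [0.5573, -0.2816, 0.2282]
tcp_rot: [-3.14, -0.0, 1.299]
ft_force: [0.2, 0.5, -0.3]
finger_gap: 0.998
gripper_force: 0.0
```

Emit:
move_arm([
  [0, 0, 0, 0, 0, 0, 1],
  [0, 0, 0, 0, 0, 0, 1],
  [0, 0, 0, 0, 0, 0, 1],
  [0, 0, 0, 0, 0, 0, 1],
  [0, 0, 0, 0, 0, 0, 1],
])

```text
time_s: 14.1
ee_pos: [0.5575, -0.2821, 0.2288]
tcp_rot: [3.142, -0.0, 1.304]
ft_force: [0.2, 0.2, -0.4]
finger_gap: 1.0
gripper_force: 0.0
```

Run:
```python
from h import *
go([.559,-.281,.21],1.3)
im=r.get_image('wrist')
s=r.get_image('top')[180:310,200:400]
cv2.imwrite('pics/w6.png',cv2.resize(im,None,fx=.8,fy=.8))
cv2.imwrite('pics/t6.png',cv2.resize(s,None,fx=3,fy=3))
a=cv2.resize(im,(520,390));b=cv2.resize(s,(280,182));b=cv2.copyMakeBorder(b,0,208,0,0,cv2.BORDER_CONSTANT)
cv2.imwrite('pics/m6.png',np.hstack([a,b]))
```

```text
tcp [ 0.5575 -0.2821  0.2288] [ 3.142 -0.     1.304] t 14.1 gap 1.0
shift mm [ 1.5  1.2 18.8] turn [ 0.    -0.     0.004]
```

View pics/m6.png

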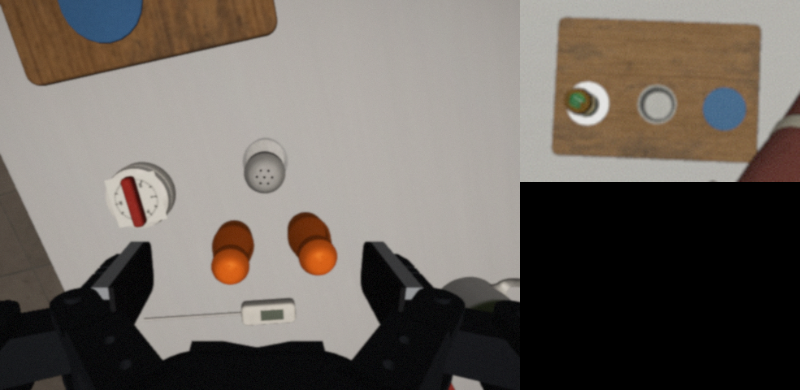

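The wrist view shows the salt dome at (326,215) full-scale, clear of both orange shakers. The top view shows the cup midway in the row.

Run:
```python
from h import *
s=r.state();c=wcam(s);k=520/640
p=ray(*c,265/k,173/k,.08);print('salt',p,'base',ray(*c,265/k,160/k,.0))
for n,u,v,z in [('body',269,311,.014),('tip',145,318,.008),('l',242,313,.014),('rt',295,310,.014),('timer',138,196,.042)]: print(n,ray(*c,u/k,v/k,z).round(4))
go([p[0],p[1],.055],1.3)
```

```text
salt [ 0.5646981  -0.27963119  0.08      ] base [ 0.56535644 -0.28404931  0.        ]
body [ 0.5252 -0.45    0.014 ]
tip [ 0.3833 -0.425   0.008 ]
l [ 0.495  -0.4445  0.014 ]
rt [ 0.5539 -0.4566  0.014 ]
timer [ 0.4417 -0.2778  0.042 ]
tcp [ 0.5575 -0.2821  0.2288] [-3.142 -0.     1.304] t 14.2 gap 0.998
shift mm [  4.3   6.3 173.8] turn [-0.    -0.     0.004]
```

Emit:
move_arm([
  [2.5, 5, 30, 0, 0, 0, 1],
  [0, 0, 45, 0, 0, 0, 1],
  [0, 0, 45, 0, 0, 0, 1],
  [0, 0, 35, 0, 0, 0, 1],
  [0, 0, 18, 0, 0, 0, 1],
])

```text
time_s: 14.7
ee_pos: [0.5612, -0.2796, 0.0522]
tcp_rot: [-3.136, -0.001, 1.304]
ft_force: [-0.8, 1.0, 0.8]
finger_gap: 0.993
gripper_force: 0.0
```

Emit:
move_arm([
  [0, 0, 0, 0, 0, 0, 1],
  [0, 0, 0, 0, 0, 0, 0],
  [0, 0, 0, 0, 0, 0, 0],
  [0, 0, 0, 0, 0, 0, 0],
  [0, 0, 0, 0, 0, 0, 0],
])

```text
time_s: 15.2
ee_pos: [0.5643, -0.2816, 0.0579]
tcp_rot: [3.138, 0.001, 1.304]
ft_force: [0.0, 0.5, 4.4]
finger_gap: 0.406
gripper_force: 58.0
```

Emit:
move_arm([
  [0, 0, 0, 0, 0, 0, 0],
  [0, 0, -10, 0, 0, 0, 0],
  [0, 0, -40, 0, 0, 0, 0],
  [0, 0, -40, 0, 0, 0, 0],
  [0, 0, -10, 0, 0, 0, 0],
])

```text
time_s: 15.7
ee_pos: [0.565, -0.2826, 0.161]
tcp_rot: [3.133, 0.002, 1.304]
ft_force: [0.4, -0.3, -1.7]
finger_gap: 0.403
gripper_force: 58.7
```

Run:
```python
from h import *
go([.4596,-.1023,.155],1.3)
cv2.imwrite('pics/w7.png',r.get_image('wrist'))
go([.4596,-.1023,.155],1.3)
```

```text
tcp [ 0.565  -0.2826  0.161 ] [3.133e+00 2.000e-03 1.304e+00] t 15.7 gap 0.403
shift mm [ 146.  -149.3    4.4] turn [0.009 0.002 0.004]
tcp [ 0.5648 -0.2822  0.1606] [3.134e+00 2.000e-03 1.304e+00] t 15.75 gap 0.408
shift mm [ 145.8 -149.     4.2] turn [0.008 0.002 0.004]
```

View pics/w7.png

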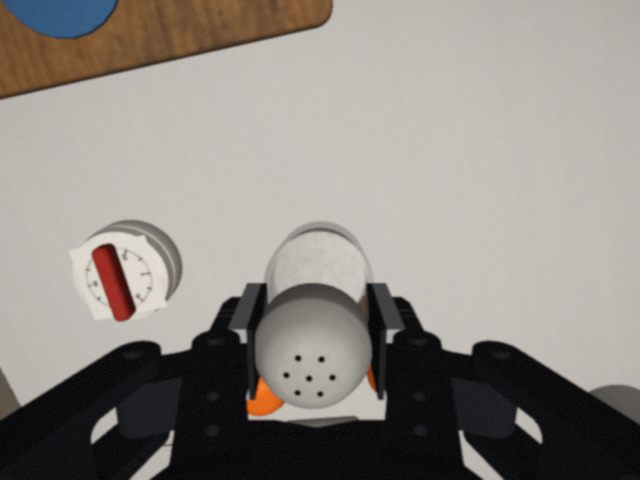

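Shaker held upright and centred between the pads, dome at about (313,345).

Run:
```python
from h import *
c=r.camera_info('wrist');T=c['T_tool_cam']
for v,z in((345,-.023),):
  d=T[:3,:3]@np.array([(313-c['cx'])/c['fx'],(v-c['cy'])/c['fy'],1]);o=T[:3,3]
  print((o+d*(z-o[2])/d[2])*1000)
```

```text
[  5.58177659  -1.1322763  -23.        ]
```

Emit:
move_arm([
  [24, -25, 0, 0, 0, 0, 0],
  [30, -31, 0, 0, 0, 0, 0],
  [30, -31, 0, 0, 0, 0, 0],
  [30, -31, 0, 0, 0, 0, 0],
  [30, -31, 0, 0, 0, 0, 0],
])

```text
time_s: 16.25
ee_pos: [0.455, -0.1008, 0.1547]
tcp_rot: [-3.138, -0.0, 1.304]
ft_force: [1.5, 1.3, -0.6]
finger_gap: 0.406
gripper_force: 58.8
```

Emit:
move_arm([
  [0, 0, 0, 0, 0, 0, 0],
  [0, 0, 30, 0, 0, 0, 0],
  [0, 0, 25, 0, 0, 0, 0],
  [0, 0, 0, 0, 0, 0, 0],
  [0, 0, 0, 0, 0, 0, 0],
])

```text
time_s: 16.75
ee_pos: [0.4567, -0.1029, 0.1004]
tcp_rot: [-3.139, 0.0, 1.303]
ft_force: [0.5, -0.2, -0.7]
finger_gap: 0.406
gripper_force: 58.8
```

Run:
```python
from h import *
go([.4596,-.1023,.075],1.304)
```

```text
tcp [ 0.4567 -0.1029  0.1004] [-3.139  0.     1.303] t 16.75 gap 0.406
shift mm [ 1.4  2.7 25.4] turn [-0.002  0.    -0.001]
```

Emit:
move_arm([
  [-1.5, 2.5, 10, 0, 0, 0, 0],
  [0, 0, 10, 0, 0, 0, 0],
  [0, 0, 4, 0, 0, 0, 0],
  [0, 0, 1, 0, 0, 0, 0],
  [0, 0, 1, 0, 0, 0, 0],
])

```text
time_s: 17.25
ee_pos: [0.4593, -0.1048, 0.0748]
tcp_rot: [-3.142, -0.0, 1.304]
ft_force: [-0.2, -0.0, -0.9]
finger_gap: 0.409
gripper_force: 58.9
```

Emit:
move_arm([
  [0, 0, 1, 0, 0, 0, 0],
  [0, 0, 1, 0, 0, 0, 0],
  [0, 0, 0, 0, 0, 0, 0],
  [0, 0, 0, 0, 0, 0, 0],
  [0, 0, 0, 0, 0, 0, 0],
])

```text
time_s: 17.75
ee_pos: [0.4594, -0.1048, 0.0729]
tcp_rot: [3.141, 0.0, 1.304]
ft_force: [0.6, 0.9, -1.9]
finger_gap: 0.406
gripper_force: 58.9
```

Emit:
move_arm([
  [0, 0, 1, 0, 0, 0, 0],
  [0, 0, 1, 0, 0, 0, 0],
  [0, 0, 0, 0, 0, 0, 0],
  [0, 0, 0, 0, 0, 0, 0],
  [0, 0, 0, 0, 0, 0, 0],
])

```text
time_s: 18.25
ee_pos: [0.4595, -0.1049, 0.0717]
tcp_rot: [3.141, -0.001, 1.304]
ft_force: [-1.3, 0.1, 7.8]
finger_gap: 0.408
gripper_force: 59.6
```

Emit:
move_arm([
  [0, 0, 0, 0, 0, 0, 0.8],
  [0, 0, 0, 0, 0, 0, 0.8],
  [0, 0, 0, 0, 0, 0, 0.8],
  [0, 0, -15, 0, 0, 0, 0.8],
  [0, 0, -40, 0, 0, 0, 0.8],
])

```text
time_s: 18.75
ee_pos: [0.4572, -0.1041, 0.1239]
tcp_rot: [-3.134, 0.001, 1.304]
ft_force: [0.9, 0.5, 0.3]
finger_gap: 0.797
gripper_force: 0.0
```

Emit:
move_arm([
  [0, 0, -45, 0, 0, 0, 0.8],
  [0, 0, -40, 0, 0, 0, 0.8],
  [-20, 10, 0, 0, 0, 0, 0.8],
  [-38, 18, 0, 0, 0, 0, 0.8],
  [-40, 19, 0, 0, 0, 0, 0.8],
])

```text
time_s: 19.25
ee_pos: [0.4794, -0.2115, 0.2111]
tcp_rot: [3.141, -0.001, 1.307]
ft_force: [1.1, -0.5, -0.1]
finger_gap: 0.803
gripper_force: 0.0
```

Emit:
move_arm([
  [-44, 21, 0, 0, 0, 0, 0.8],
  [-44, 21, 0, 0, 0, 0, 0.8],
  [-44, 21, 0, 0, 0, 0, 0.8],
  [-44, 21, 0, 0, 0, 0, 0.8],
  [-44, 21, 0, 0, 0, 0, 0.8],
])

```text
time_s: 19.75
ee_pos: [0.5221, -0.4533, 0.2103]
tcp_rot: [-3.141, -0.001, 1.304]
ft_force: [0.6, -0.6, 0.6]
finger_gap: 0.8
gripper_force: 0.0
```

Emit:
move_arm([
  [0, 0, 0, 0, 0, 0.145, 0.8],
  [0, 0, 0, 0, 0, 0.148, 0.8],
  [0, 0, 0, 0, 0, 0.148, 0.8],
  [0, 0, 0, 0, 0, 0.148, 0.8],
  [0, 0, 0, 0, 0, 0.148, 0.8],
])

```text
time_s: 20.25
ee_pos: [0.5219, -0.4513, 0.2101]
tcp_rot: [-3.14, 0.0, 0.561]
ft_force: [1.2, 0.0, -0.8]
finger_gap: 0.804
gripper_force: 0.0
```

Emit:
move_arm([
  [0, 0, 0, 0, 0, 0.148, 0.8],
  [0, 0, 0, 0, 0, 0.148, 0.8],
  [0, 0, 0, 0, 0, 0.148, 0.8],
  [0, 0, 0, 0, 0, 0.148, 0.8],
  [0, 0, 0, 0, 0, 0.148, 0.8],
])

```text
time_s: 20.75
ee_pos: [0.522, -0.4513, 0.2101]
tcp_rot: [-3.141, 0.001, -0.179]
ft_force: [-0.9, -0.7, -0.6]
finger_gap: 0.797
gripper_force: 0.0
```

Emit:
move_arm([
  [0, 0, 20, 0, 0, 0, 0.8],
  [0, 0, 20, 0, 0, 0, 0.8],
  [0, 0, 10, 0, 0, 0, 0.8],
  [0, 0, 0, 0, 0, 0, 0.8],
  [0, 0, 0, 0, 0, 0, 0.8],
])

```text
time_s: 21.25
ee_pos: [0.5221, -0.452, 0.1612]
tcp_rot: [3.141, -0.0, -0.173]
ft_force: [0.9, -0.2, 0.8]
finger_gap: 0.797
gripper_force: 0.0
```

Run:
```python
from h import *
go([.523,-.453,.018],-.178)
im=r.get_image('wrist')
s=r.get_image('top')[180:310,200:400]
a=cv2.resize(im,(520,390));b=cv2.resize(s,(280,182));b=cv2.copyMakeBorder(b,0,208,0,0,cv2.BORDER_CONSTANT)
cv2.imwrite('pics/m8.png',np.hstack([a,b]))
go([.523,-.453,.018],-.178)
```

```text
tcp [ 0.5221 -0.452   0.1612] [ 3.141 -0.    -0.173] t 21.25 gap 0.797
shift mm [  1.    0.8 143.2] turn [ 0.001 -0.     0.005]
tcp [ 0.5223 -0.4524  0.1621] [ 3.14e+00 -2.00e-03 -1.73e-01] t 21.35 gap 0.803
shift mm [  0.6   0.3 144.1] turn [ 0.002 -0.002  0.005]
```

View pics/m8.png

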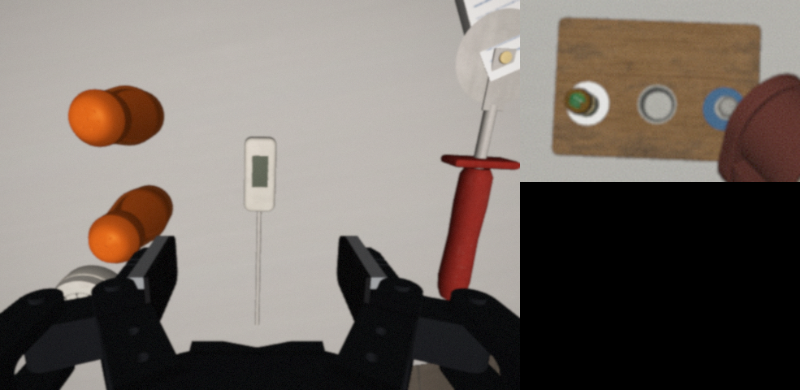

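The thermometer body is centred at (260.5,174) in the shrunk view and its probe tip is at (257,325), nearly aligned with the tool. The shaker stands on the blue coaster.

Run:
```python
from h import *
s=r.state();c=wcam(s);k=520/640
p=ray(*c,260.5/k,174/k,.014);q=ray(*c,257/k,325/k,.008);e=ray(*c,260.5/k,137/k,.014)
print(p,q,e,np.linalg.norm((e-q)[:2]),np.arctan2(*(p-q)[[1,0]]))
go([p[0],p[1],.017],np.arctan2(*(p-q)[[1,0]]))
```

```text
[ 0.52523451 -0.45603881  0.014     ] [ 0.38087426 -0.42768446  0.008     ] [ 0.55483213 -0.46118179  0.014     ] 0.17715363495306422 -0.19394498622745165
tcp [ 0.5223 -0.4524  0.1621] [ 3.14e+00 -2.00e-03 -1.73e-01] t 21.35 gap 0.803
shift mm [  3.3   2.9 145.1] turn [ 0.002 -0.002  0.021]
```

Emit:
move_arm([
  [2, 2, 30, 0, 0, 0.015, 0.8],
  [0, 0, 40, 0, 0, 0, 0.7],
  [0, 0, 40, 0, 0, 0, 0.7],
  [0, 0, 25, 0, 0, 0, 0.7],
  [0, 0, 9, 0, 0, 0, 0.7],
])

```text
time_s: 21.85
ee_pos: [0.523, -0.4527, 0.0143]
tcp_rot: [-3.139, 0.003, -0.188]
ft_force: [-0.3, 0.5, 0.3]
finger_gap: 0.698
gripper_force: 0.0
```

Emit:
move_arm([
  [0, 0, 0, 0, 0, 0, 0.7],
  [0, 0, 0, 0, 0, 0, 0.7],
  [0, 0, 0, 0, 0, 0, 0],
  [0, 0, 0, 0, 0, 0, 0],
  [0, 0, 0, 0, 0, 0, 0],
])

```text
time_s: 22.35
ee_pos: [0.5243, -0.4548, 0.0188]
tcp_rot: [3.14, -0.002, -0.188]
ft_force: [0.5, 0.0, 5.4]
finger_gap: 0.274
gripper_force: 62.4
```

Emit:
move_arm([
  [0, 0, 0, 0, 0, 0, 0],
  [0, 0, 0, 0, 0, 0, 0],
  [0, 0, 0, 0, 0, 0, 0],
  [0, 0, 0, 0, 0, 0, 0],
  [0, 0, 0, 0, 0, 0, 0],
])

```text
time_s: 22.85
ee_pos: [0.5243, -0.4548, 0.0187]
tcp_rot: [3.14, -0.002, -0.188]
ft_force: [-0.2, 0.6, 5.4]
finger_gap: 0.28
gripper_force: 62.3
```

Emit:
move_arm([
  [0, 0, -10, 0, 0, 0, 0],
  [0, 0, -35, 0, 0, 0, 0],
  [0, 0, -45, 0, 0, 0, 0],
  [0, 0, -45, 0, 0, 0, 0],
  [0, 0, -45, 0, 0, 0, 0],
])

```text
time_s: 23.35
ee_pos: [0.5233, -0.4536, 0.1988]
tcp_rot: [-3.142, 0.0, -0.189]
ft_force: [1.3, 0.1, -0.1]
finger_gap: 0.281
gripper_force: 61.5
```

Emit:
move_arm([
  [0, 0, 0, 0, 0, -0.11, 0],
  [0, 0, 0, 0, 0, -0.145, 0],
  [0, 0, 0, 0, 0, -0.145, 0],
  [0, 0, 0, 0, 0, -0.145, 0],
  [0, 0, 0, 0, 0, -0.145, 0],
])

```text
time_s: 23.85
ee_pos: [0.5233, -0.4537, 0.1971]
tcp_rot: [-3.141, 0.0, 0.507]
ft_force: [0.4, -0.3, -0.1]
finger_gap: 0.285
gripper_force: 61.5
```

Emit:
move_arm([
  [0, 0, 0, 0, 0, -0.145, 0],
  [0, 0, 0, 0, 0, -0.145, 0],
  [0, 0, 0, 0, 0, -0.145, 0],
  [0, 0, 0, 0, 0, -0.145, 0],
  [0, 0, 0, 0, 0, -0.145, 0],
])

```text
time_s: 24.35
ee_pos: [0.5232, -0.4538, 0.197]
tcp_rot: [-3.141, 0.0, 1.232]
ft_force: [-0.0, -0.7, -0.4]
finger_gap: 0.283
gripper_force: 61.5
```

Emit:
move_arm([
  [0, 0, 0, 0, 0, -0.145, 0],
  [0, 0, 0, 0, 0, -0.136, 0],
  [25, 0, 0, 0, 0, 0, 0],
  [40, 0, 0, 0, 0, 0, 0],
  [45, 0, 0, 0, 0, 0, 0],
])

```text
time_s: 24.85
ee_pos: [0.5294, -0.3446, 0.197]
tcp_rot: [-3.141, 0.001, 1.504]
ft_force: [1.1, 0.8, 0.2]
finger_gap: 0.282
gripper_force: 61.5
```

Emit:
move_arm([
  [45, 1, 0, 0, 0, 0, 0],
  [45, 1, 0, 0, 0, 0, 0],
  [45, 1, 0, 0, 0, 0, 0],
  [45, 1, 0, 0, 0, 0, 0],
  [45, 1, 0, 0, 0, 0, 0],
])

```text
time_s: 25.35
ee_pos: [0.5494, -0.1184, 0.1973]
tcp_rot: [3.141, 0.0, 1.507]
ft_force: [-0.6, 0.5, 0.1]
finger_gap: 0.279
gripper_force: 61.5
```

Emit:
move_arm([
  [45, 1, 0, 0, 0, 0, 0],
  [45, 1, 0, 0, 0, 0, 0],
  [45, 1, 0, 0, 0, 0, 0],
  [40, 0, 0, 0, 0, 0, 0],
  [0, 0, 0, 0, 0, 0, 0],
])

```text
time_s: 25.85
ee_pos: [0.5634, 0.0638, 0.1965]
tcp_rot: [-3.14, -0.006, 1.52]
ft_force: [-0.2, 1.2, -0.2]
finger_gap: 0.281
gripper_force: 61.5
```

Run:
```python
from h import *
go([.5655,.0683,.031],1.508)
im=r.get_image('wrist')
go([.5655,.0683,.031],1.508)
s=r.get_image('scene')[170:320,220:440]
a=cv2.resize(im,(400,300));b=cv2.resize(s,(400,273));b=cv2.copyMakeBorder(b,0,27,0,0,cv2.BORDER_CONSTANT)
cv2.imwrite('pics/m9.png',np.hstack([a,b]))
```

```text
tcp [0.5634 0.0638 0.1965] [-3.14  -0.006  1.52 ] t 25.85 gap 0.281
shift mm [  3.7   2.  165.5] turn [-0.001 -0.006  0.012]
tcp [0.5634 0.059  0.1967] [-3.141e+00 -2.000e-03  1.515e+00] t 25.9 gap 0.283
shift mm [  9.1   1.7 165.7] turn [-0.001 -0.002  0.007]
```

View pics/m9.png

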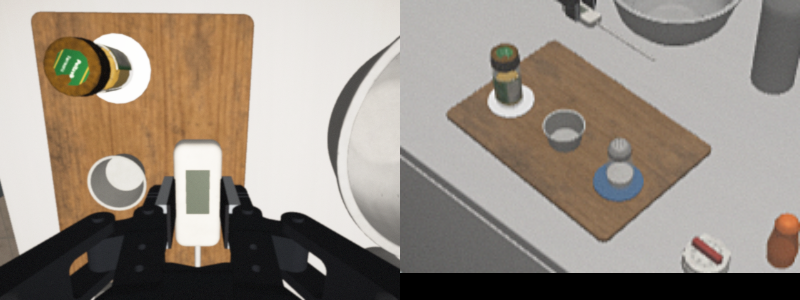

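The thermometer is level and aligned in the grip, with its body spanning rows 229–392 full-scale. The scene view shows shaker, cup and jar standing.

Run:
```python
from h import *
c=r.camera_info('wrist');T=c['T_tool_cam']
for v in(229,392):
  d=T[:3,:3]@np.array([(315-c['cx'])/c['fx'],(v-c['cy'])/c['fy'],1]);o=T[:3,3]
  print((o+d*(.005-o[2])/d[2])*1000)
go([.5655,.0683,.031],1.508)
```

```text
[31.29216056 -0.56037852  5.        ]
[-29.44374728  -0.69645084   5.        ]
tcp [0.5634 0.0557 0.1969] [-3.141  0.     1.511] t 25.95 gap 0.282
shift mm [ 12.8   1.4 165.9] turn [-0.     0.     0.003]
```

Emit:
move_arm([
  [10, 1, 30, 0, 0, 0, 0],
  [0, 0, 45, 0, 0, 0, 0],
  [0, 0, 35, 0, 0, 0, 0],
  [0, 0, 20, 0, 0, 0, 0],
  [0, 0, 0, 0, 0, 0, 0],
])

```text
time_s: 26.45
ee_pos: [0.5631, 0.0617, 0.0642]
tcp_rot: [-3.135, 0.003, 1.504]
ft_force: [-0.5, 0.2, -0.0]
finger_gap: 0.282
gripper_force: 61.5
```

Emit:
move_arm([
  [0, 0, 0, 0, 0, 0, 0],
  [0, 0, 0, 0, 0, 0, 0],
  [0, 0, 0, 0, 0, 0, 0],
  [0, 0, 0, 0, 0, 0, 0],
  [0, 0, 0, 0, 0, 0, 0],
])

```text
time_s: 26.95
ee_pos: [0.5657, 0.0646, 0.0675]
tcp_rot: [3.14, -0.0, 1.508]
ft_force: [1.0, -0.2, -0.3]
finger_gap: 0.285
gripper_force: 61.5
```

Run:
```python
from h import *
go([.5655,.0673,.030],1.508)
```

```text
tcp [0.5657 0.0646 0.0675] [ 3.14  -0.     1.508] t 26.95 gap 0.285
shift mm [ 2.7 -0.4 37.5] turn [ 0.001 -0.     0.   ]
```

Emit:
move_arm([
  [3, 0, 15, 0, 0, 0, 0],
  [0, 0, 14, 0, 0, 0, 0],
  [0, 0, 5, 0, 0, 0, 0],
  [0, 0, 2, 0, 0, 0, 0],
  [0, 0, 1, 0, 0, 0, 0],
])

```text
time_s: 27.45
ee_pos: [0.5653, 0.0672, 0.0292]
tcp_rot: [-3.141, 0.0, 1.508]
ft_force: [0.1, -0.6, 0.6]
finger_gap: 0.279
gripper_force: 61.5
```

Emit:
move_arm([
  [0, 0, 1, 0, 0, 0, 0],
  [0, 0, 0.5, 0, 0, 0, 0],
  [0, 0, 0, 0, 0, 0, 0],
  [0, 0, 0, 0, 0, 0, 0],
  [0, 0, 0, 0, 0, 0, 0],
])

```text
time_s: 27.95
ee_pos: [0.5658, 0.0674, 0.0287]
tcp_rot: [3.141, -0.0, 1.508]
ft_force: [0.5, -1.2, 1.6]
finger_gap: 0.279
gripper_force: 61.8
```

Emit:
move_arm([
  [0, 0, 0.5, 0, 0, 0, 0],
  [0, 0, 0, 0, 0, 0, 0.6],
  [0, 0, 0, 0, 0, 0, 0.6],
  [0, 0, 0, 0, 0, 0, 0.6],
  [0, 0, 0, 0, 0, 0, 0.6],
])

```text
time_s: 28.45
ee_pos: [0.5654, 0.0676, 0.0276]
tcp_rot: [-3.141, 0.0, 1.508]
ft_force: [-1.2, 0.8, 0.8]
finger_gap: 0.6
gripper_force: 0.0
```

Emit:
move_arm([
  [0, 0, -10, 0, 0, 0, 0.6],
  [0, 0, -35, 0, 0, 0, 0.6],
  [0, 0, -45, 0, 0, 0, 0.6],
  [0, 0, -45, 0, 0, 0, 0.6],
  [0, 0, -45, 0, 0, 0, 0.6],
])

```text
time_s: 28.95
ee_pos: [0.5652, 0.0673, 0.2103]
tcp_rot: [3.141, 0.0, 1.508]
ft_force: [1.1, -0.2, -0.0]
finger_gap: 0.602
gripper_force: 0.0
```

Emit:
move_arm([
  [25, 0, 0, 0, 0, 0, 0.6],
  [45, 0, 0, 0, 0, 0, 0.6],
  [45, 0, 0, 0, 0, 0, 0.6],
  [45, 0, 0, 0, 0, 0, 0.6],
  [45, 0, 0, 0, 0, 0, 0.6],
])

```text
time_s: 29.45
ee_pos: [0.5782, 0.2738, 0.2087]
tcp_rot: [3.141, -0.0, 1.508]
ft_force: [0.7, -0.3, -0.1]
finger_gap: 0.6
gripper_force: 0.0
```

Emit:
move_arm([
  [45, 0, 0, 0, 0, 0, 0.6],
  [45, 0, 0, 0, 0, 0, 0.6],
  [0, 0, 0, 0, 0, 0, 0.6],
  [0, 0, 0, 0, 0, 0, 0.6],
  [0, 0, 0, 0, 0, 0, 0.6],
])

```text
time_s: 29.95
ee_pos: [0.5845, 0.36, 0.2082]
tcp_rot: [3.141, 0.002, 1.506]
ft_force: [0.5, -0.5, 0.5]
finger_gap: 0.6
gripper_force: 0.0
```

Run:
```python
from h import *
im=r.get_image('top');cv2.imwrite('pics/tf.png',im)
cv2.imwrite('pics/f.png',cv2.resize(im[185:305,220:440],None,fx=3.6,fy=3.6,interpolation=cv2.INTER_CUBIC))
```

```text
(no output)
```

View pics/f.png

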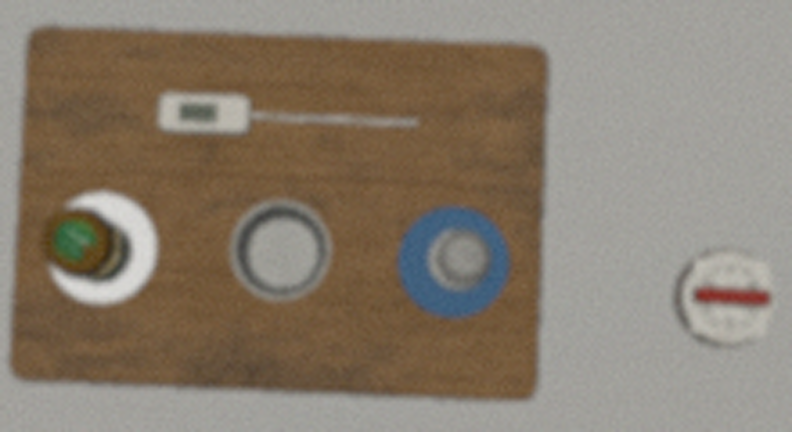

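Final view: white coaster (101,247), jar lid (76,240), cup rim (281,250), blue coaster (453,262), salt dome (462,256), thermometer ends (158,112) and (418,123). The timer has not moved.

Run:
```python
from h import *
P=lambda u,v,z: px('top',(u+.5)/3.6-.5+220,(v+.5)/3.6-.5+185,z)[:2]
w=P(101,247,.014);b=P(453,262,.014);m=(w+b)/2;y=(w-b)/np.linalg.norm(w-b);x=np.array([y[1],-y[0]]);
print(w,b,m)
for n,p,o in [('jar',P(76,240,.119),w),('salt',P(462,256,.096),b),('cup',P(281,250,.046),m),('end',P(158,112,.02),m+.03*x),('tip',P(418,123,.018),m+.03*x)]:
    print(n,((p-o)@x*1000).round(1),((p-o)@y*1000).round(1))
print('timer',P(726,298,.042))
```

```text
[0.4748756  0.13691527] [ 0.45960035 -0.10210692] [0.46723797 0.01740418]
jar -2.3 -0.9
salt -0.7 -2.6
cup 1.3 -4.7
end 63.2 84.9
tip 63.3 -92.1
timer [ 0.43049495 -0.28027786]
```

All within tolerance, so I'm handing in.

```bash
python3 -c "
from workcell import r
print(r.close_job())"
```

```text
the job is handed in; nothing more can be done
None
```

The job is handed in after about 30 s of robot time: a last top-camera check put the shaker and jar within 3 mm of their coaster centres, the cup within 5 mm of midway, the thermometer parallel behind it, and the timer unmoved; no verdict came back.

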